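# Change a throwing gauge over from a jar to a bowl

### The job

Change the throwing gauge over from the jar to the bowl: first slide the jar on its board out from under the pointer and park it with the whole foot of the jar over the round rubber mat, then slide the bowl on its board to where the pointer will come down, and press the sprung button so that the slanted tube sinks to its next hole and locks there, one hole and no more, with the pointer tip dipping into the middle of the bowl. Move the pots by their boards or grips only, as the clay is wet and must not be touched by the robot; keep both boards flat on the bench, and do not disturb the other things on the bench.

Things in the scene. Friction and masses are not known exactly. Their poses are not given: they have to be found in the camera images.
- gauge: Fixed throwing gauge: round foot (120 mm across, 18 thick) with a telescoping boom rising at 35 deg towards the gauge's own -x, its axis starting 30 mm above the origin (middle of the foot's underside). Outer tube 32 mm thick, 195 long; black collar (44 long, 42 square) at 173 mm along; inner tube 24 mm thick ends in a 32 mm black head (330 mm along, top 240 high) with a rod hanging down.
- button_top (a point): Top of the sprung round button, 18 mm across, standing 16 mm proud of the collar's upper face. Its z axis points out of the button, square to the boom (35 deg from vertical, leaning towards the foot); x points up along the boom. Press along -z: 1.5 N to start, 4 N at the full 7 mm. It stays in place on the collar while the tube moves.
- button (a joint): How far the button is pressed in, m: 0 out (its lug stands in a hole), 0.007 fully in. The tube is freed beyond 0.0045. A lug riding between two holes keeps the button about 0.004 in; it springs out at a hole by itself.
- tube (a joint): How far the tube has sunk in, m: 0 at the start (locked), next hole 0.050, last hole 0.100. With the button held in it sinks by its own weight at 17 to 26 mm/s. If the button is let go after more than 0.005, it sinks on at 10 to 20 mm/s and locks in the next hole by itself; held in too long, it runs past, and nothing raises it again.
- pointer_tip (a point): Lower end of the gauge's hanging pointer (a 10 mm ball on a 6 mm rod), 114 mm above the bench at the start. Per hole it moves 41 mm level towards the foot and 29 mm down.
- pointer_set (a point): The point, fixed to the gauge, where the pointer tip will be when the tube has sunk to the next hole (joint at 0.050): 85 mm above the bench.
- jar_board: The board that carries the jar; it starts under the pointer. Loose plywood board, 12 mm thick, flat on the bench. Origin: its underside, on the pot's axis; it reaches 45 mm to +x, 105 mm to -x, 45 mm to each side. An upright square wooden grip, 20 x 20 mm (sides along x and y), top 95 mm above the bench, stands on it 92 mm from the origin on -x. About 0.65 kg with its pot; it slides.
- bowl_board: The board that carries the bowl. Same as the jar's board. Loose plywood board, 12 mm thick, flat on the bench. Origin: its underside, on the pot's axis; it reaches 45 mm to +x, 105 mm to -x, 45 mm to each side. An upright square wooden grip, 20 x 20 mm (sides along x and y), top 95 mm above the bench, stands on it 92 mm from the origin on -x. About 0.65 kg with its pot; it slides.
- jar: Wet clay jar with a narrow neck, stuck to its board: 72 mm across, foot 54 mm across, rim 106 mm above the bench. Origin: middle of its underside, 12 mm above the bench, on the jar's axis.
- bowl: Wet clay bowl, wide at the mouth, stuck to its board: 84 mm across at the rim, walls 6 mm, foot 48 mm across, rim 94 mm above the bench. Origin: middle of its underside, 12 mm above the bench, on the bowl's axis.
- mat: Round flat dark rubber mat, 140 mm across, 1 mm thick, fixed on the bench; boards slide over it freely. Origin: its middle.
- prop: Bystander, not to be disturbed: short hollow kiln prop, pale fired clay, 38 mm across, 32 mm tall. Origin: middle of its underside.
- rib: Bystander, not to be disturbed: round flat wooden rib, 60 mm across, 8 mm thick. Origin: middle of its underside.
- mug: Bystander, not to be disturbed: blue ceramic mug with a handle, 74 mm across, 85 mm tall, handle on its +y side reaching about 70 mm from its axis. Origin: middle of its underside.
- bottle: Bystander, not to be disturbed: white plastic bottle, 52 mm across, 115 mm tall. Origin: middle of its underside.
- cup: Bystander, not to be disturbed: fired clay cup, 68 mm across, 62 mm tall. Origin: middle of its underside.
- pin: Bystander, not to be disturbed: wooden rolling pin lying down along its own x, barrel 38 mm thick and 160 mm long, 246 mm over the handles. Origin: middle of its underside.
- dish: Bystander, not to be disturbed: low ochre dish, 90 mm across, 32 mm tall. Origin: middle of its underside.
Things that resemble listed ones, but are neither listed nor needed, are in the scene too. Leave any green look-alike of the bowl_board alone. Leave any orange look-alike of the jar_board alone.

How it is judged:
At the end, for the whole second after the job is handed in: The tube is locked in the next hole (0.050 m sunk within 4 mm, button out within 1.5 mm); the bowl's axis is within 15 mm of the pointer tip seen from above; the jar's axis is within 43 mm of the mat's middle; both boards lie flat (0.03 rad, 4 mm) and still on the bench (value of joint tube between 0.046 and 0.054 m and value of joint button below 0.0015 m and velocity of joint tube below 0.003 m/s and horizontal distance between jar and mat below 0.043 m and horizontal distance between bowl and pointer_tip below 0.015 m and angle between each of jar_board, bowl_board's own z axis and vertical below 0.03 rad and linear speed of each of jar_board, bowl_board below 0.01 m/s and height (world z) of each of jar_board, bowl_board below 0.004 m); the robot touches nothing.
It fails at once if the robot touches the wet clay of the jar or the bowl (contact force between any of jar, bowl and the fingers above 1 N or contact force between any of jar, bowl and the arm above 1 N).
It fails at once if a board is lifted or tipped off the bench (angle between any of jar_board, bowl_board's own z axis and vertical above 0.12 rad or height (world z) of any of jar_board, bowl_board above 0.015 m).
It fails at once if a bystander is moved by more than 25 mm (distance of any of prop, rib, mug, bottle, cup, pin, dish from where it was at the start of the episode above 0.025 m).
It fails at once if the tube sinks past the next hole (value of joint tube above 0.058 m).
It also fails if it takes over 72 s, if anything falls off the work surface, if the arm or the gripper's body presses on something with over 40 N, if the wrist force passes 120 N, or if a joint passes its speed limit or range.

### The arm

A 6-joint arm with a two-finger parallel gripper is mounted at the origin on the work surface. World frame = base frame: x ahead of the robot, y to its left, z up, the work surface at z = 0. Lengths are in m, angles in rad, forces in N, time in s.
With the tool pointing down it reaches from about 0.3 to 0.825 m from the base axis. Payload 5.4 kg.
Tool frame: the origin (TCP) lies at the very end of the fingers, on their centre line; the grasp point (between the pads) lies 19 mm behind it; z points along the fingers, x is the direction in which the jaws open and shut, and the axes are right-handed (so a half turn about z gives the same grasp; the last joint's range is limited). The gripper opens to 92 mm and grips with 3 to 60 N. Pads are 20 mm wide; open, the fingers measure 128 mm over their backs; the gripper's body (75 mm by 189 mm) begins 69 mm behind the grasp point.
Start: joints at [-1.53, 0.158, 1.597, -0, 1.386, -0.21], TCP at [0.143, -0.557, 0.215] pointing down, gripper open.
Joint ranges: [-2.91, 2.91], [-0.94, 2.29], [0.18, 2.7], [-1.29, 4.43], [0.17, 2.64], [-3, 3]. Speed limits (rad/s): [2.57, 2.57, 3.14, 3.14, 3.14, 3.14].

### API

Orientations are given as a rotation vector (axis times angle).
In Python, from workcell import bot gives the robot as it stands. Calls block until the motion is done:
- bot.goto(position, orientation): joint-space move of the TCP to a pose.
- bot.line_to(position, rot=None, max_speed=0.15): straight line of the TCP; rot=None keeps the orientation; max_speed is the mean speed in m/s.
- bot.set_joints(angles): joint-space move.
- bot.set_gripper(opening, newtons=None): opening from 0.0 (shut) to 1.0 (fully open); newtons is the grip in N (None keeps the last); returns when the fingers have stopped.
- bot.hold(seconds).
- bot.inverse_kinematics(position, orientation): joint angles nearest the present ones, or None.
- bot.read_camera(name): name is "scene" or "side" or "wrist"; returns a dict with "pixels" (480x640x3 uint8, blue, green, red), "fx", "fy", "cx", "cy" (pixels), "k1" (the pictures are not rectified: a ray, as slopes to the right and down, at radius r is drawn at 1 + k1 r^2 times it, then the intrinsics apply), "R" (3x3) and "t" (3): a world point X has camera coordinates R X + t. Camera axes: x right, y down, z forward; pixel columns grow to the right and rows downward; lengths in m; the calibration is good to about 2 mm. A picture is of the moment at which its call begins. There is no depth.
A pose or a line that the arm cannot do raises bot.MotionError and nothing moves.
- bot.job_done(): hands the job in, once; it reports no verdict.
Readings, each from a call of its own:
- bot.current_clock(): time.
- bot.current_joints(): joint angles.
- bot.current_joint_vel(): joint speeds.
- bot.current_effort(): joint torques, N m.
- bot.current_ee_pos(): TCP position.
- bot.current_tool_rot(): TCP orientation.
- bot.current_contact_force(): force on the tool from outside, world axes, zero at the start.
- bot.current_ft_torque(): the same for the moment, N m.
- bot.current_opening(): opening from 0.0 (shut) to 1.0 (fully open).
Only numpy, scipy, OpenCV 4.12 (cv2) and the standard library are available. Lean on these libraries where they do the work, as an engineer would, in place of code of your own. Each camera call takes 0.05 s, during which the arm holds its last target.

## Working session

There is one attempt and no reset: what is moved stays moved. The work goes in short steps, each a Python script; the robot and the scene stay as the last script left them, time stands still between calls to the robot, and variables do not carry over. Pictures are saved under pics/ and viewed, and the job is handed in when it is done.

```bash
mkdir -p pics; ls; python3 - <<'E'
from workcell import bot
import cv2
for n in ["scene","side","wrist"]:
    c=bot.read_camera(n); cv2.imwrite(f"pics/{n}0.png",c["pixels"])
    print(n,c["fx"],c["fy"],c["cx"],c["cy"],c["k1"],c["R"],c["t"])
print(bot.current_clock(),bot.current_tool_rot())
E
```

```text
pics
scene 436.811547661772 436.811547661772 312.7209344581566 242.98459656201555 -0.04459968506719403 [[ 3.07014366e-01  9.51704731e-01 -5.33518325e-04]
 [ 7.46813872e-01 -2.41265190e-01 -6.19725866e-01]
 [-5.89924758e-01  1.89866305e-01 -7.84818174e-01]] [-0.1325201  -0.30878633  1.33005341]
side 591.477227186361 591.477227186361 325.61582442778865 237.84803887360994 0.0680670335124574 [[-0.9972152  -0.07289074  0.01577292]
 [-0.05895468  0.64094871 -0.76531634]
 [ 0.04567484 -0.76411497 -0.64346105]] [0.49125592 0.14954106 1.54215923]
wrist 372.79448176143086 372.79448176143086 322.02897067069813 242.33949777092747 -0.06998617753801245 [[ 0.24833469 -0.96867289 -0.00164668]
 [-0.94185298 -0.24185554  0.2332785 ]
 [-0.22636882 -0.05638021 -0.97240857]] [-0.57367307 -0.02644721  0.38990354]
0.15 [-2.48102385e+00  1.92538331e+00  1.53770878e-03]
```

View pics/scene0.png

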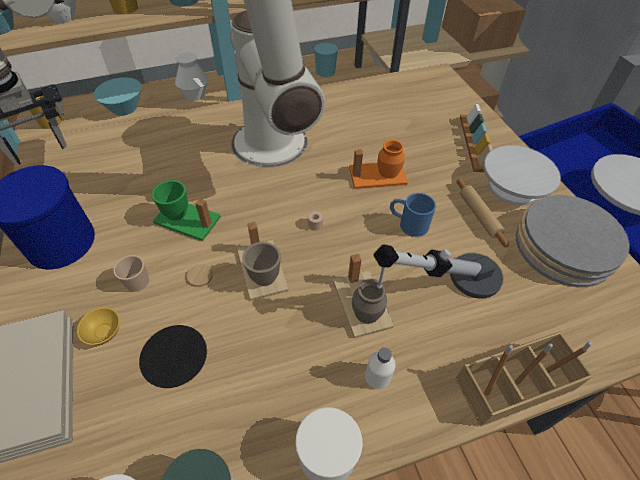

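View pics/side0.png

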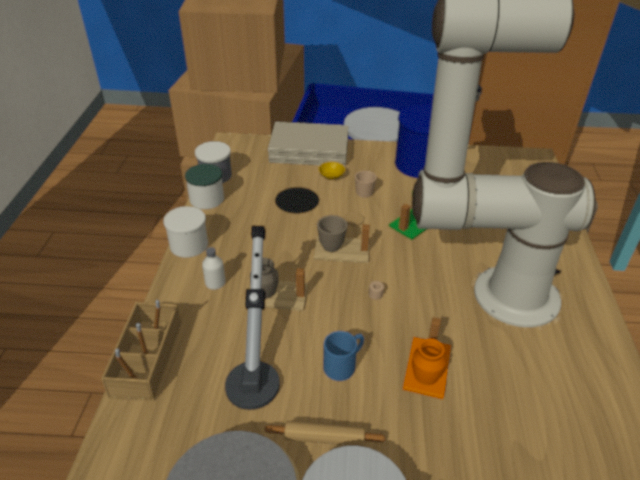

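View pics/wrist0.png

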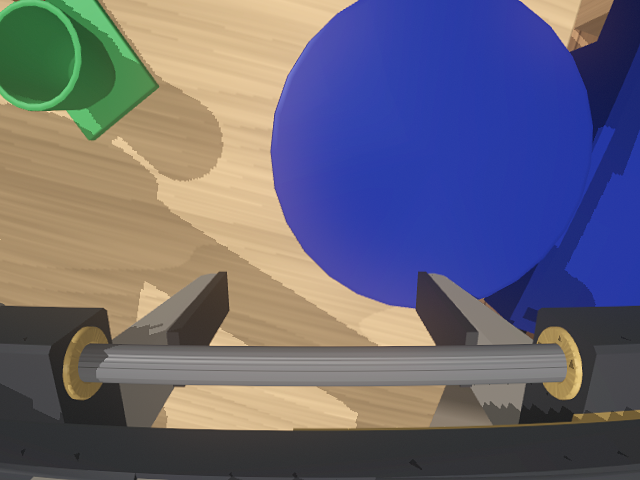

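The candidates, by scene pixel:
- **Jar board:** plywood board (363,303) with grip (355,268), under the pointer. The orange one at (380,172) is a look-alike.
- **Bowl board:** plywood board (263,270) with grip (253,235). The green one at (187,215) is a look-alike.
- **Mat:** the black disc at (173,355). The gauge foot (476,275) is also a dark disc.

I'll check the plywood pair in a close crop.

```bash
cat > h.py <<'E'
from workcell import bot
import numpy as np, cv2
def und(c,uv):
    uv=np.atleast_2d(np.array(uv,float)); K=np.array([[c["fx"],0,c["cx"]],[0,c["fy"],c["cy"]],[0,0,1]])
    return cv2.undistortPoints(uv.reshape(-1,1,2),K,np.array([c["k1"],0,0,0,0.])).reshape(-1,2)
def rays(c,uv):
    n=und(c,uv); R=np.array(c["R"]);t=np.array(c["t"])
    d=np.c_[n,np.ones(len(n))]@R
    return -R.T@t, d/np.linalg.norm(d,axis=1)[:,None]
def plane(c,uv,z):
    o,d=rays(c,uv); return o+d*((z-o[2])/d[:,2])[:,None]
def tri(obs):
    A=np.zeros((3,3));b=np.zeros(3);L=[]
    for c,uv in obs:
        o,d=rays(c,uv);d=d[0];P=np.eye(3)-np.outer(d,d);A+=P;b+=P@o;L.append((o,P))
    x=np.linalg.solve(A,b); return x,[round(1000*np.linalg.norm(P@(x-o)),1) for o,P in L]
def proj(c,X):
    X=np.atleast_2d(np.array(X,float)); K=np.array([[c["fx"],0,c["cx"]],[0,c["fy"],c["cy"]],[0,0,1]])
    return cv2.projectPoints(X,cv2.Rodrigues(np.array(c["R"]))[0],np.array(c["t"]),K,np.array([c["k1"],0,0,0,0.]))[0].reshape(-1,2)
def shot(n,name=None):
    c=bot.read_camera(n)
    if name: cv2.imwrite(f"pics/{name}.png",c["pixels"])
    import pickle; pickle.dump(c,open(f"pics/{n}.pkl","wb"))
    return c
E
python3 - <<'E'
from h import *
s=shot("scene");d=shot("side")
def crop(c,x0,y0,x1,y1,k,n):
    im=cv2.resize(c["pixels"][y0:y1,x0:x1],None,fx=k,fy=k,interpolation=cv2.INTER_CUBIC);cv2.imwrite("pics/"+n,im)
crop(s,225,210,425,345,4,"sc.png");crop(d,190,200,390,350,4,"dc.png")
E
```

```text
(no output)
```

View pics/sc.png

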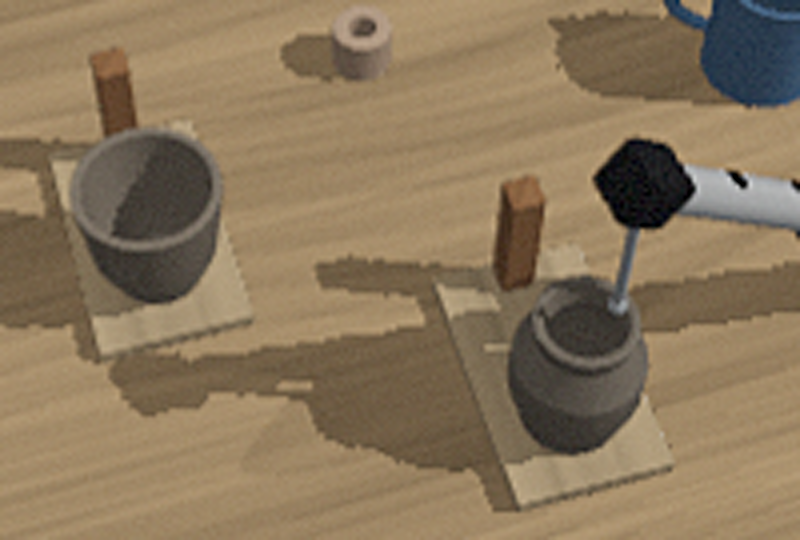

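View pics/dc.png

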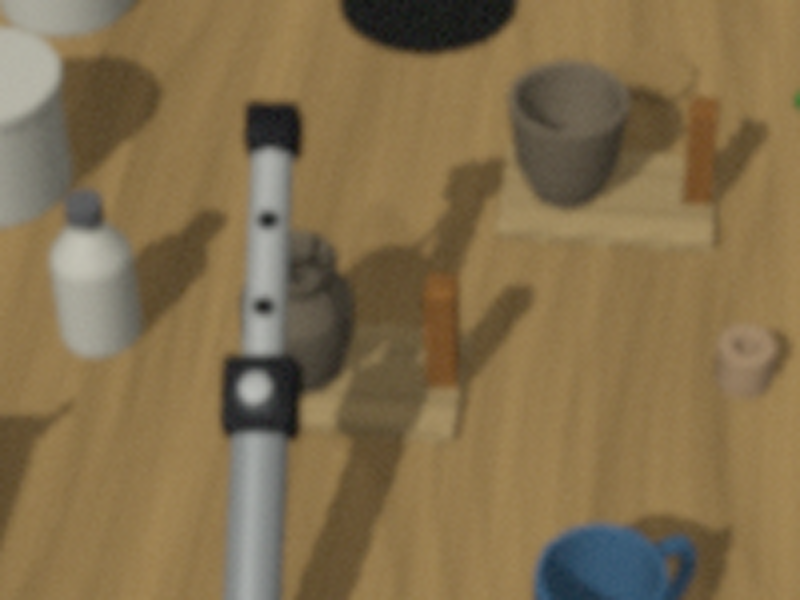

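The crop shows the plywood pair: the jar (narrow neck) is under the pointer at scene (363,303), and the open bowl is at (262,265). The pointer ball is at scene (380,287). Next I measure.

```bash
python3 - <<'E'
from h import *
import pickle
np.set_printoptions(precision=4,suppress=True)
s=pickle.load(open("pics/scene.pkl","rb"));d=pickle.load(open("pics/side.pkl","rb"))
S=lambda u,v:(225+u/4-.375,210+v/4-.375); D=lambda u,v:(190+u/4-.375,200+v/4-.375)
print("jargrip",tri([(s,S(523,187)),(d,D(442,278))]))
print("bowlgrip",tri([(s,S(110,56)),(d,D(705,102))]))
print("jargrip p95",plane(s,S(523,187),.095),plane(d,D(442,278),.095))
print("bowlgrip p95",plane(s,S(110,56),.095),plane(d,D(705,102),.095))
print("jarboard FL,FR",plane(s,[S(520,498),S(671,462)],.012),"BLvis",plane(s,S(437,285),.012))
print("side jarboard near back corner",plane(d,D(455,425),.012))
print("bowlboard FL FR BL",plane(s,[S(100,348),S(252,314),S(53,160)],.012), "side",plane(d,[D(714,236),D(498,225)],.012))
# bowl rim, jar rim
print("bowl rim c",plane(s,S(145,188),.094),plane(d,D(570,102),.094))
print("tip",tri([(s,S(618,307)),(d,D(285,285))]))
# mat
for c,b in((s,(120,310,230,400)),(d,(260,175,340,225))):
    m=np.zeros((480,640),np.uint8);m[b[1]:b[3],b[0]:b[2]]=(c["pixels"].max(2)[b[1]:b[3],b[0]:b[2]]<50)*255
    k=max(cv2.findContours(m,0,1)[0],key=cv2.contourArea)[:,0]
    P=plane(c,k,.001); (x,y),r=cv2.minEnclosingCircle(P[:,:2].astype(np.float32)); print("mat",x,y,r,len(k))
# bystanders rough, scene pixels of base
for n,p in dict(prop=(315,226),rib=(200,275),mug=(415,228),bottle=(378,383),cup=(132,285),dish=(98,335),pinA=(461,184),pinB=(505,243),foot=(476,275)).items(): print(n,plane(s,p,.0)[0,:2])
for c,b,n,k in((s,(380,225,520,305),"g1",5),(d,(215,220,290,410),"g2",3)):
    cv2.imwrite(f"pics/{n}.png",cv2.resize(c["pixels"][b[1]:b[3],b[0]:b[2]],None,fx=k,fy=k,interpolation=cv2.INTER_CUBIC))
E
```

```text
jargrip (array([0.5531, 0.057 , 0.0997]), [np.float64(0.0), np.float64(0.0)])
bowlgrip (array([ 0.3945, -0.1327,  0.0993]), [np.float64(0.5), np.float64(0.5)])
jargrip p95 [[0.5499 0.0586 0.095 ]] [[0.5537 0.052  0.095 ]]
bowlgrip p95 [[ 0.3901 -0.1325  0.095 ]] [[ 0.3947 -0.1374  0.095 ]]
jarboard FL,FR [[0.6844 0.0113 0.012 ]
 [0.6898 0.0958 0.012 ]] BLvis [[0.5446 0.0146 0.012 ]]
side jarboard near back corner [[0.5417 0.097  0.012 ]]
bowlboard FL FR BL [[ 0.5264 -0.1789  0.012 ]
 [ 0.5309 -0.0918  0.012 ]
 [ 0.3879 -0.1767  0.012 ]] side [[ 0.3827 -0.0948  0.012 ]
 [ 0.5313 -0.0926  0.012 ]]
bowl rim c [[ 0.4871 -0.1356  0.094 ]] [[ 0.4859 -0.1302  0.094 ]]
tip (array([0.6448, 0.0746, 0.1047]), [np.float64(3.0), np.float64(3.0)])
mat 0.6084212064743042 -0.3628304898738861 0.06923488527536392 180
mat 0.6097147464752197 -0.3609568476676941 0.06453841179609299 94
prop [0.3641 0.0279]
rib [ 0.425  -0.2772]
mug [0.4492 0.2697]
bottle [0.7936 0.0199]
cup [ 0.4045 -0.4335]
dish [ 0.5135 -0.513 ]
pinA [0.3425 0.4652]
pinB [0.5635 0.4641]
foot [0.6257 0.3431]
```

View pics/g1.png

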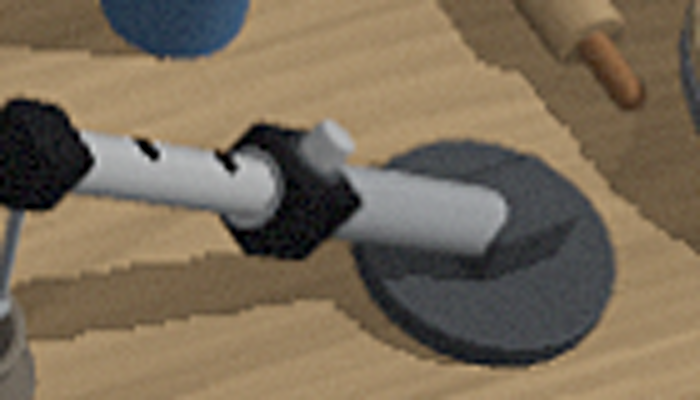

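View pics/g2.png

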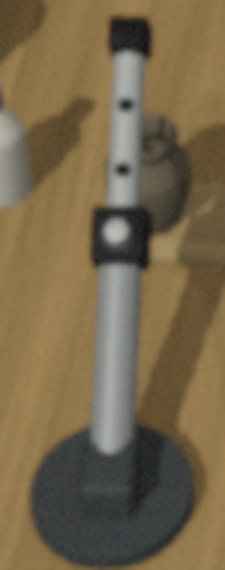

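```bash
python3 - <<'E'
from h import *
import pickle
from scipy.spatial.transform import Rotation as Ro
np.set_printoptions(precision=4,suppress=True)
s=pickle.load(open("pics/scene.pkl","rb"));d=pickle.load(open("pics/side.pkl","rb"))
w=bot.read_camera("wrist")
G=lambda u,v:(380+u/5-.4,225+v/5-.4); H=lambda u,v:(215+u/3-.33,220+v/3-.33)
bt=tri([(s,G(342,134)),(d,H(116,230))]);print("button",bt)
print("collarish",tri([(s,G(295,193)),(d,H(121,237))]))
print("head",tri([(s,G(37,153)),(d,H(131,36))]))
# foot disc: ellipse of top face
for c,b in((s,(440,245,510,300)),(d,(222,360,285,410))):
    x=c["pixels"].astype(int); m=np.zeros((480,640),np.uint8)
    sub=x[b[1]:b[3],b[0]:b[2]]; m[b[1]:b[3],b[0]:b[2]]=((sub.max(2)<105)&(sub.max(2)-sub.min(2)<25))*255
    k=max(cv2.findContours(m,0,1)[0],key=cv2.contourArea)[:,0]
    k=cv2.convexHull(k)[:,0]; P=plane(c,k,.009);print("foot",cv2.minEnclosingCircle(P[:,:2].astype(np.float32)))
print("tip@119",plane(s,(225+618/4-.4,210+307/4-.4),.119))
R=Ro.from_rotvec(bot.current_tool_rot()).as_matrix(); cam=-np.array(w["R"]).T@np.array(w["t"])
print("tool R",R,"cam in tool",R.T@(cam-bot.current_ee_pos()))
E
```

```text
button (array([0.6388, 0.2172, 0.16  ]), [np.float64(0.1), np.float64(0.1)])
collarish (array([0.6415, 0.1997, 0.1331]), [np.float64(2.2), np.float64(2.2)])
head (array([0.6487, 0.07  , 0.222 ]), [np.float64(1.1), np.float64(1.1)])
foot ((0.6125837564468384, 0.32542306184768677), 0.07999369502067566)
foot ((0.6303969025611877, 0.33466413617134094), 0.06441504508256912)
tip@119 [[0.6496 0.0683 0.119 ]]
tool R [[ 0.2482 -0.9687 -0.    ]
 [-0.9687 -0.2482  0.0007]
 [-0.0006 -0.0001 -1.    ]] cam in tool [-0.0005 -0.0653 -0.1705]
```

```bash
cat >> h.py <<'E'
from scipy.spatial.transform import Rotation as Ro
def down(yaw,inward=True):
    # tool y along board +x (camera toward base) if inward
    y=np.array([np.cos(yaw),np.sin(yaw),0]); y=y if inward else -y
    z=np.array([0,0,-1.]); x=np.cross(y,z)
    return Ro.from_matrix(np.c_[x,y,z]).as_rotvec()
BT=np.array([.6388,.2170,.1600]); U=np.array([.071,-.9975,0])  # gauge -x
BZ=-U*np.sin(np.radians(35))+np.array([0,0,np.cos(np.radians(35))])
def press_rot(k):
    z=-BZ; bx=U*np.cos(np.radians(35))+np.array([0,0,np.sin(np.radians(35))]); b=np.cross(z,bx)
    x=[bx,b,-bx,-b][k]; return Ro.from_matrix(np.c_[x,np.cross(z,x),z]).as_rotvec()
E
python3 - <<'E'
from h import *
np.set_printoptions(precision=3,suppress=True)
for p in [(.553,.057,.05),(.573,-.36,.05),(.517,-.362,.05),(.393,-.135,.05),(.393,-.135,.16),(.555,.11,.05)]:
    for i in (True,False): print(p,i,bot.inverse_kinematics(p,down(0,i)))
for k in range(4): print(k,bot.inverse_kinematics(BT+BZ*.05,press_rot(k)),bot.inverse_kinematics(BT,press_rot(k)))
E
```

```text
(0.553, 0.057, 0.05) True [-0.115  0.297  1.783 -0.     1.062 -1.685]
(0.553, 0.057, 0.05) False [-0.115  0.297  1.783 -0.     1.062  1.456]
(0.573, -0.36, 0.05) True [-0.739  0.572  1.408 -0.     1.162 -2.31 ]
(0.573, -0.36, 0.05) False [-0.739  0.572  1.408 -0.     1.162  0.832]
(0.517, -0.362, 0.05) True [-0.802  0.468  1.556 -0.     1.118 -2.373]
(0.517, -0.362, 0.05) False [-0.802  0.468  1.556 -0.     1.118  0.769]
(0.393, -0.135, 0.05) True [-0.624 -0.053  2.171 -0.     1.023 -2.194]
(0.393, -0.135, 0.05) False [-0.624 -0.053  2.171 -0.     1.023  0.947]
(0.393, -0.135, 0.16) True [-0.624 -0.227  2.083 -0.     1.286 -2.194]
(0.393, -0.135, 0.16) False [-0.624 -0.227  2.083 -0.     1.286  0.947]
(0.555, 0.11, 0.05) True [-0.018  0.32   1.754 -0.     1.068 -1.589]
(0.555, 0.11, 0.05) False [-0.018  0.32   1.754 -0.     1.068  1.553]
0 [ 0.445  0.684  1.052 -0.565  1.643  1.971] [ 0.408  0.679  1.141 -0.572  1.553  1.987]
1 [ 0.445  0.684  1.052 -0.565  1.643 -2.741] [ 0.408  0.679  1.141 -0.572  1.553 -2.726]
2 [ 0.445  0.684  1.052 -0.565  1.643 -1.17 ] [ 0.408  0.679  1.141 -0.572  1.553 -1.155]
3 [ 0.445  0.684  1.052 -0.565  1.643  0.401] [ 0.408  0.679  1.141 -0.572  1.553  0.416]
```

```bash
python3 - <<'E'
from h import *
np.set_printoptions(precision=4,suppress=True)
t0=bot.current_clock()
bot.goto([.550,.055,.20],down(-.025)); print(bot.current_clock()-t0,bot.current_ee_pos())
w=shot("wrist","w1")
print(proj(w,[[.552,.056,.095],[.644,.054,.106]]))
E
```

```text
2.6 [0.5501 0.0542 0.2   ]
[[323.8547 243.3945]
 [324.2869 359.0947]]
```

View pics/w1.png

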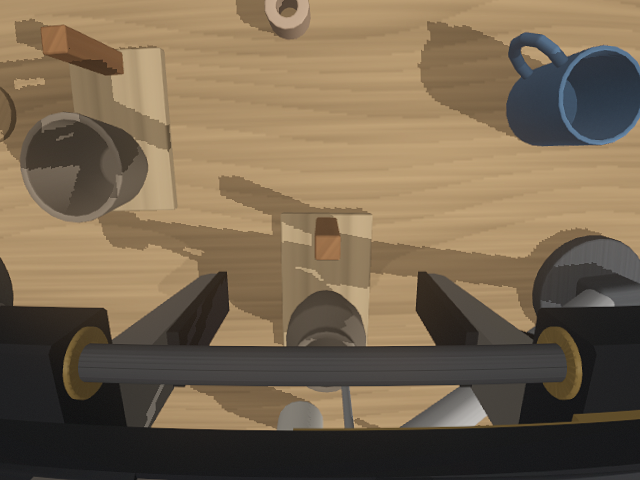

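The jar grip's top is at (328,247) in the wrist picture, within 4 px of the prediction. The bowl grip's top is at (55,40). I'll refine both from this picture.

```bash
python3 - <<'E'
from h import *
import pickle
np.set_printoptions(precision=4,suppress=True)
w=pickle.load(open("pics/wrist.pkl","rb"));s=pickle.load(open("pics/scene.pkl","rb"));d=pickle.load(open("pics/side.pkl","rb"))
S=lambda u,v:(225+u/4-.375,210+v/4-.375); D=lambda u,v:(190+u/4-.375,200+v/4-.375)
print("jar grip",plane(w,(328,247.5),.095),tri([(s,S(523,187)),(d,D(442,278)),(w,(328,247.5))]))
print("bowl grip",plane(w,(55,40),.095),tri([(s,S(110,56)),(d,D(705,102)),(w,(55,40))]))
P=plane(w,[(281,213.5),(371.5,213.5),(284,310),(369,320)],.012);print("jar board",P)
for a,b in((0,2),(1,3)): print(np.arctan2(*(P[b]-P[a])[[1,0]]))
P=plane(w,[(163,48),(176,207)],.012);print("bowl",P,np.arctan2(*(P[1]-P[0])[[1,0]]))
m=cv2.fitEllipse;print("bowl rim",plane(w,(72,167),.094))
E
```

```text
jar grip [[0.5553 0.0591 0.095 ]] (array([0.5534, 0.0579, 0.1003]), [np.float64(1.0), np.float64(0.4), np.float64(1.3)])
bowl grip [[ 0.3977 -0.132   0.095 ]] (array([ 0.3959, -0.1319,  0.0986]), [np.float64(2.2), np.float64(1.1), np.float64(3.3)])
jar board [[0.5412 0.015  0.012 ]
 [0.5435 0.103  0.012 ]
 [0.6422 0.0128 0.012 ]
 [0.6558 0.101  0.012 ]]
-0.021829052408656256
-0.01728574499855665
bowl [[ 0.3861 -0.0853  0.012 ]
 [ 0.5318 -0.0878  0.012 ]] -0.017092529398729652
bowl rim [[ 0.488  -0.1324  0.094 ]]
```

```bash
python3 - <<'E'
from h import *
np.set_printoptions(precision=4,suppress=True)
t0=bot.current_clock()
bot.line_to([.5535,.058,.046],down(-.022),max_speed=.12); print(bot.current_clock()-t0,bot.current_contact_force())
bot.set_gripper(0.0,20); print(bot.current_opening()*92,bot.current_ee_pos(),bot.current_contact_force())
bot.line_to([.576,.03,.046],max_speed=.08);print(bot.current_contact_force(),bot.current_clock()-t0)
s=shot("scene","s2")
E
```

```text
1.4333 [ 0.1759 -0.2279 -0.1682]
20.054831097019726 [0.5535 0.0579 0.046 ] [0.3246 0.0193 0.5227]
[ 2.1024 -2.738  -1.3288] 3.1167
```

View pics/s2.png

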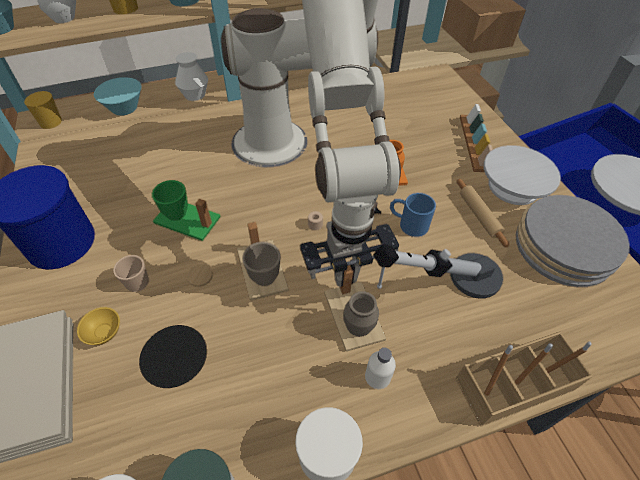

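The board slides with the gripper: the jar is now at scene (360,313) and the pointer is clear. On to the mat.

```bash
python3 - <<'E'
from h import *
np.set_printoptions(precision=4,suppress=True)
t0=bot.current_clock()
bot.line_to([.576,-.25,.046],max_speed=.13);print(bot.current_contact_force(),bot.current_clock()-t0)
bot.line_to([.517,-.360,.046],max_speed=.10);print(bot.current_contact_force(),bot.current_clock()-t0)
bot.set_gripper(0.6); 
bot.line_to([.517,-.360,.17],max_speed=.15);print(bot.current_clock()-t0)
bot.goto([.394,-.132,.19],down(-.012));print(bot.current_clock()-t0,bot.current_clock())
bot.set_gripper(1.0)
s=shot("scene","s3");w=shot("wrist","w3")
E
```

```text
[0.0262 2.1735 1.798 ] 2.3000000000000007
[-1.3835 -1.4997  1.1541] 3.700000000000001
5.35
6.3666 12.4833
```

View pics/s3.png

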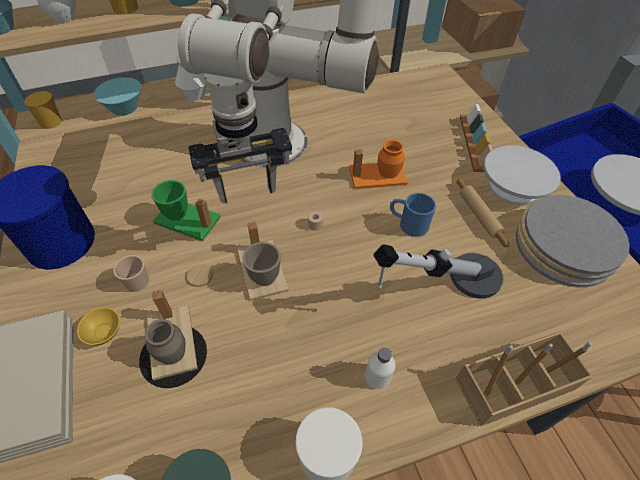

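View pics/w3.png

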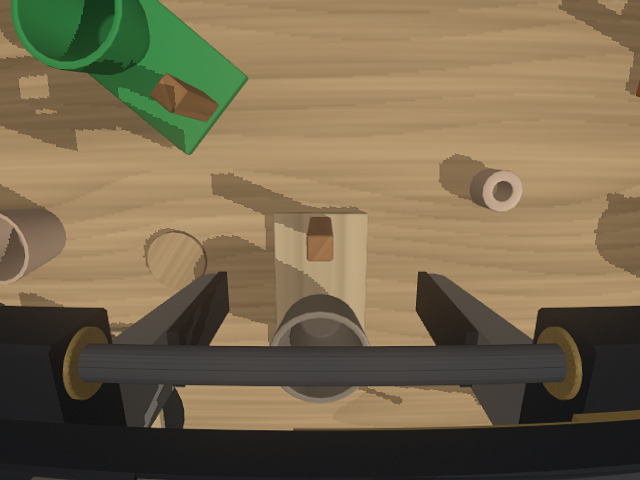

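The jar stands inside the mat at scene (166,342). The bowl grip's top is at wrist (320,247). The pointer tip is now clear of the jar at scene (380,287), so I refine it.

```bash
python3 - <<'E'
from h import *
import pickle
np.set_printoptions(precision=4,suppress=True)
w=pickle.load(open("pics/wrist.pkl","rb"));s=pickle.load(open("pics/scene.pkl","rb"));d=shot("side")
print("bowl grip",plane(w,(320,247.5),.095))
P=plane(w,[(274.5,213),(366.5,213),(274,320),(367,320)],.012);print(P)
for a,b in((0,2),(1,3)): print(np.arctan2(*(P[b]-P[a])[[1,0]]))
print("bowl rim c", plane(w,(320,352),.094))
a=cv2.resize(s["pixels"][235:305,355:445],None,fx=4,fy=4,interpolation=2);b=cv2.resize(d["pixels"][220:290,220:310],None,fx=4,fy=4,interpolation=2)
e=cv2.resize(s["pixels"][285:390,130:215],None,fx=4,fy=4,interpolation=2)
o=np.zeros((420,1060,3),np.uint8)
o[:280,:360]=a;o[:280,360:720]=b;o[:420,720:1060]=e;cv2.imwrite("pics/tip.png",o[:,:720]);cv2.imwrite("pics/jar.png",e)
print(proj(d,[.6495,.0685,.119]))
E
```

```text
bowl grip [[ 0.3965 -0.1331  0.095 ]]
[[ 0.3835 -0.1764  0.012 ]
 [ 0.3845 -0.0894  0.012 ]
 [ 0.4931 -0.1816  0.012 ]
 [ 0.4942 -0.087   0.012 ]]
-0.04737381722758868
0.021768823219657604
bowl rim c [[ 0.4826 -0.1342  0.094 ]]
[[260.1494 264.142 ]]
```

View pics/tip.png

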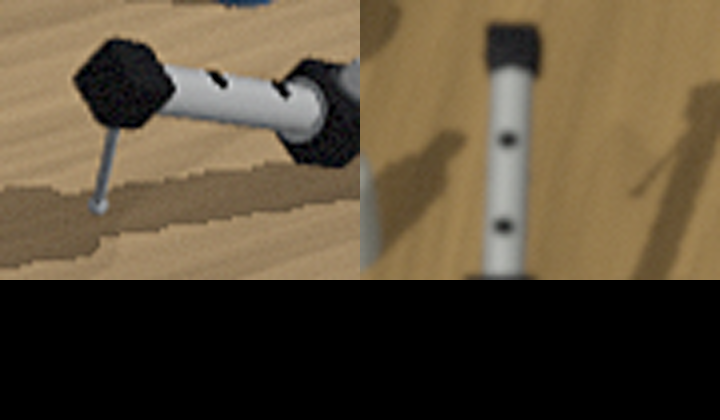

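View pics/jar.png

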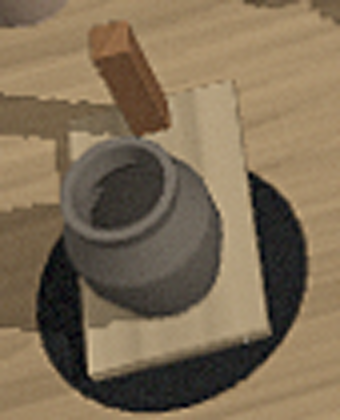

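```bash
python3 - <<'E'
from h import *
np.set_printoptions(precision=4,suppress=True)
t0=bot.current_clock()
bot.line_to([.3955,-.133,.046],down(-.012),max_speed=.12)
bot.set_gripper(0.0,20); print(bot.current_opening()*92,bot.current_ee_pos(),bot.current_contact_force())
bot.line_to([.46,-.10,.046],max_speed=.1)
bot.line_to([.5547,.110,.046],max_speed=.1);print(bot.current_contact_force(),bot.current_ee_pos(),bot.current_clock()-t0)
w=shot("wrist","w4a")
bot.set_gripper(0.6)
bot.line_to([.5547,.110,.17],max_speed=.15)
bot.line_to([.45,.110,.25],max_speed=.2);print(bot.current_clock())
s=shot("scene","s4");w=shot("wrist","w4");d=shot("side","d4")
cv2.imwrite("pics/s4c.png",cv2.resize(s["pixels"][215:345,320:490],None,fx=4,fy=4,interpolation=2))
cv2.imwrite("pics/d4c.png",cv2.resize(d["pixels"][220:350,210:350],None,fx=4,fy=4,interpolation=2))
E
```

```text
19.953910354388313 [ 0.3955 -0.1332  0.046 ] [-0.4973 -1.5909 -1.6914]
[-1.824  -3.954   2.5615] [0.5547 0.1099 0.046 ] 5.758300000000002
21.5833
```

View pics/s4c.png

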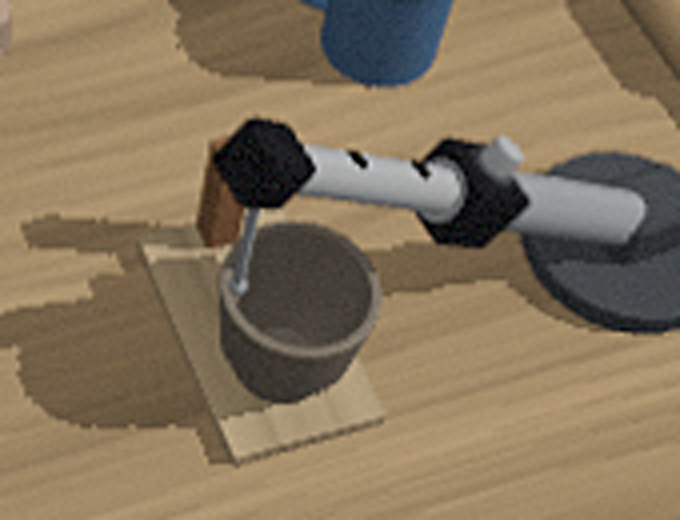

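View pics/d4c.png

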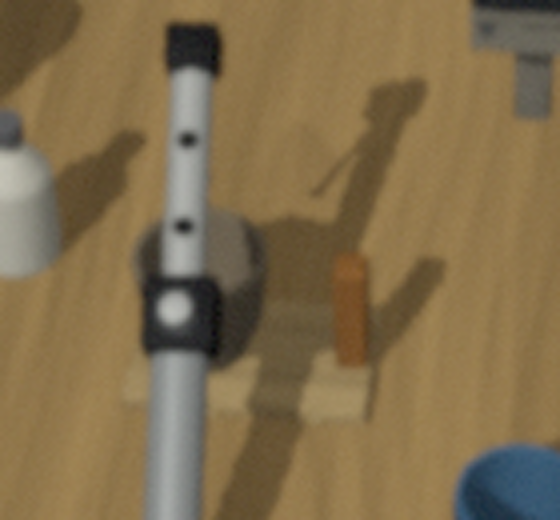

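View pics/w4.png

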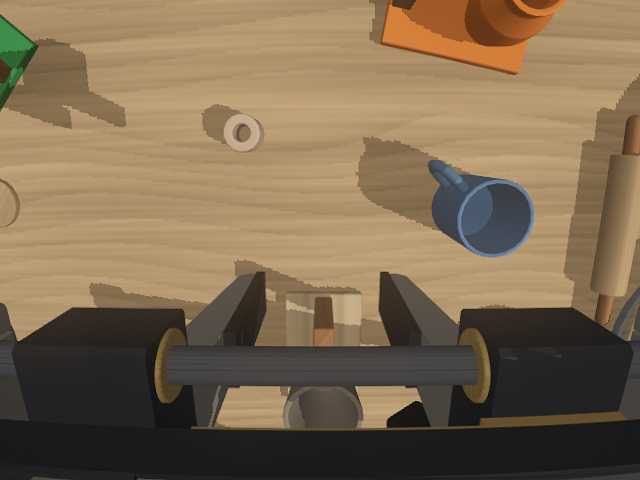

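```bash
python3 - <<'E'
from h import *
import pickle
np.set_printoptions(precision=4,suppress=True)
s=pickle.load(open("pics/scene.pkl","rb"));d=pickle.load(open("pics/side.pkl","rb"))
S=lambda u,v:(320+u/4-.375,215+v/4-.375);D=lambda u,v:(210+u/4-.375,220+v/4-.375)
print("rim",plane(s,S(299,288),.094),"front corners",plane(s,[S(236,460),S(383,414)],.012),"back side corner",plane(d,D(370,412),.012))
print("tip",plane(s,S(239,286),.119),"grip",plane(s,S(217,146),.095))
print("button",tri([(s,S(510,151)),(d,D(174,308))]))
print("side rim",plane(d,D(201,260),.094), "head side x @.222",plane(d,D(192,47),.222),"head sc",plane(s,S(264,163),.222))
E
```

```text
rim [[0.6461 0.1071 0.094 ]] front corners [[0.6905 0.0636 0.012 ]
 [0.6898 0.1503 0.012 ]] back side corner [[0.539  0.1527 0.012 ]]
tip [[0.6493 0.069  0.119 ]] grip [[0.5491 0.1022 0.095 ]]
button (array([0.6393, 0.2157, 0.1577]), [np.float64(0.2), np.float64(0.2)])
side rim [[0.6443 0.1137 0.094 ]] head side x @.222 [[0.6498 0.068  0.222 ]] head sc [[0.6495 0.0678 0.222 ]]
```

```bash
python3 - <<'E'
from h import *
np.set_printoptions(precision=3,suppress=True)
r=press_rot(2); B=np.array([.639,.2165,.159])
bot.set_gripper(0.0,10)
bot.goto([.50,.27,.33],r)
bot.line_to(B+BZ*.06,max_speed=.15)
bot.line_to(B+BZ*.008,max_speed=.06)
bot.hold(.3)
f=[]
for i in range(8): f.append(bot.current_contact_force()@BZ); bot.hold(.03)
print(bot.current_clock(),np.array(f),(bot.current_ee_pos()-B)@BZ*1000,bot.current_opening())
d=shot("side","d5");s=shot("scene","s5")
a=cv2.resize(s["pixels"][180:300,360:520],None,fx=4,fy=4,interpolation=2);cv2.imwrite("pics/s5c.png",a)
cv2.imwrite("pics/d5c.png",cv2.resize(d["pixels"][220:350,190:350],None,fx=4,fy=4,interpolation=2))
E
```

```text
26.3667 [-0.342  0.091  0.052  0.683  1.081 -0.517 -1.207  0.831] 7.993048347289875 0.0053099619787614245
```

View pics/s5c.png

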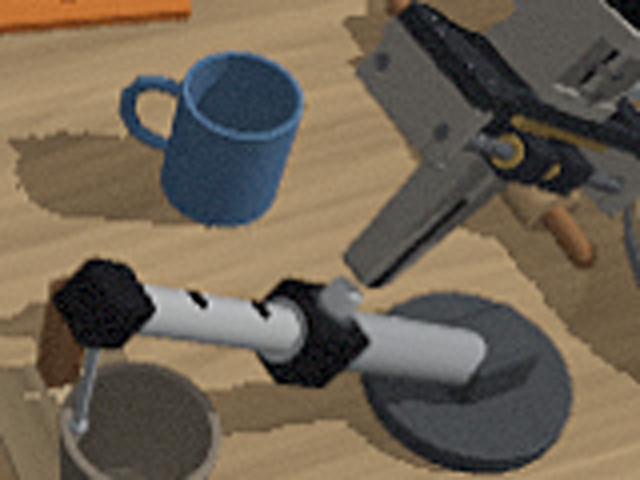

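View pics/d5c.png

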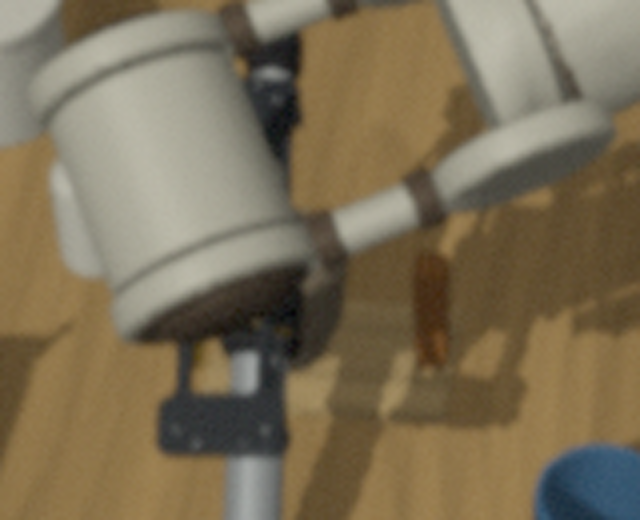

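```bash
python3 - <<'E'
from h import *
import pickle
np.set_printoptions(precision=3,suppress=True)
s=pickle.load(open("pics/scene.pkl","rb"))
B=np.array([.639,.2165,.159]);p=bot.current_ee_pos();R=Ro.from_rotvec(bot.current_tool_rot()).as_matrix()
q=[B,p]+[p+R@np.array([a*.018,b*.010,0]) for a in(-1,1) for b in(-1,1)]
print((proj(s,q)-[360,180])*4, -np.array(s["R"]).T@s["t"],R)
E
```

```text
[[350.404 287.271]
 [361.384 276.612]
 [330.09  257.868]
 [352.271 287.805]
 [370.135 265.86 ]
 [392.21  295.088]] [ 1.056 -0.201  0.852] [[-0.058  0.997  0.041]
 [ 0.817  0.071 -0.572]
 [-0.574 -0.    -0.819]]
```

```bash
python3 - <<'E'
from h import *
np.set_printoptions(precision=3,suppress=True)
B=np.array([.639,.2165,.159])
def F(n=20):
    v=[]
    for i in range(n): v.append(bot.current_contact_force()@BZ); bot.hold(.02)
    return np.mean(v)
b0=F(25); print("base",b0); hit=None
for k in range(7,-7,-1):
    bot.line_to(B+BZ*k*.001,max_speed=.03); bot.hold(.05); f=F(14)-b0
    print(k,round(f,2),round(bot.current_clock(),2))
    if f>.9: hit=k;break
print("hit",hit)
if hit is not None:
    open("hit","w").write(str(hit))
    if f>2.6: print("deep?")
shot("scene","s6")
E
```

```text
base -0.06753749317970026
7 -0.0 27.42
6 0.04 27.95
5 -0.13 28.48
4 0.09 29.02
3 0.02 29.55
2 0.12 30.08
1 0.12 30.62
0 1.56 31.15
hit 0
```

```bash
python3 - <<'E'
from h import *
B=np.array([.639,.2165,.159])
t=[bot.current_clock()]
bot.line_to(B-BZ*.0057,max_speed=.06);t.append(bot.current_clock());f=bot.current_contact_force()@BZ
bot.hold(.25);t.append(bot.current_clock());f2=bot.current_contact_force()@BZ;p=(bot.current_ee_pos()-B)@BZ
bot.line_to(B+BZ*.015,max_speed=.15);t.append(bot.current_clock())
print(t,f,f2,p)
s=shot("scene","s7");bot.hold(1.0);s=shot("scene","s8")
for n in("s7","s8"):
    i=cv2.imread(f"pics/{n}.png");cv2.imwrite(f"pics/{n}c.png",cv2.resize(i[225:325,350:480],None,fx=5,fy=5,interpolation=2))
E
```

```text
[31.2, 31.45, 31.7, 31.9917] 3.43921484164684 3.4773688713775637 -0.005519975734413049
```

View pics/s7c.png

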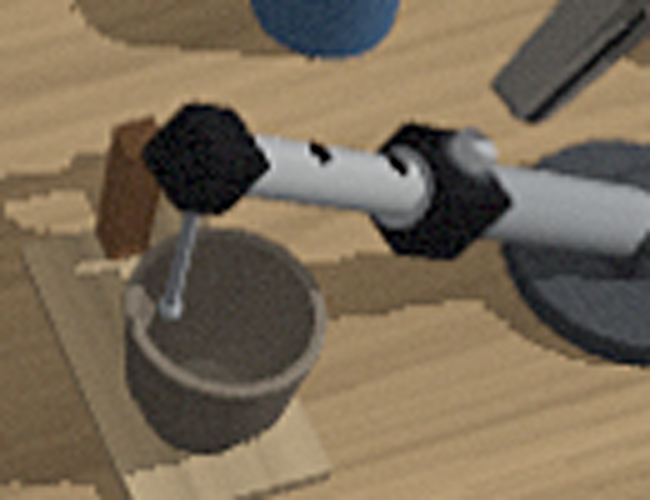

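View pics/s8c.png

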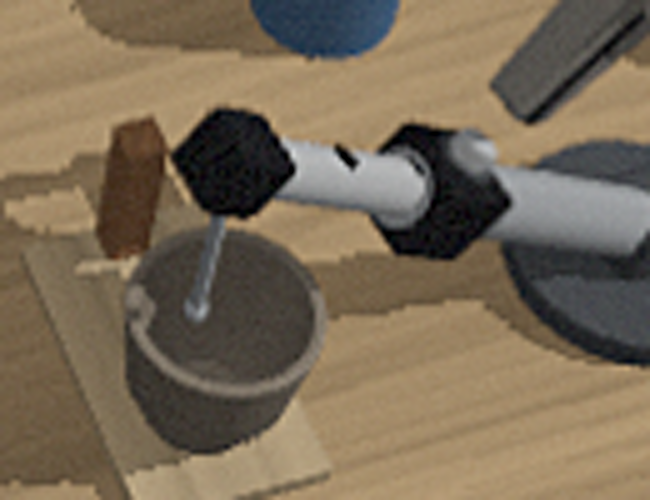

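The button is released (still partly in) and the tube is sinking on by itself: the tip went from crop (170,308) to (197,312). I retreat and wait for it to lock.

```bash
python3 - <<'E'
from h import *
np.set_printoptions(precision=4,suppress=True)
B=np.array([.639,.2165,.159])
bot.line_to(B+BZ*.10,max_speed=.15)
bot.goto([.45,.20,.33],press_rot(2)); bot.hold(2.0)
s=shot("scene","s9");bot.hold(.8);s2=shot("scene","s10");d=shot("side","d10");print(bot.current_clock())
print("moved px between frames",(np.abs(s["pixels"][225:325,350:480].astype(int)-s2["pixels"][225:325,350:480]).max(2)>40).sum())
a=cv2.resize(s2["pixels"][225:325,350:480],None,fx=5,fy=5,interpolation=2);cv2.imwrite("pics/s10c.png",a)
cv2.imwrite("pics/d10c.png",cv2.resize(d["pixels"][220:350,190:350],None,fx=4,fy=4,interpolation=2))
E
```

```text
37.6333
moved px between frames 0
```

View pics/s10c.png

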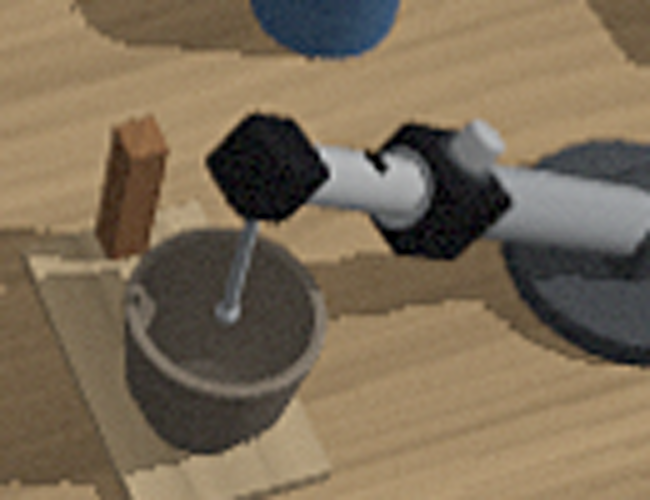

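View pics/d10c.png

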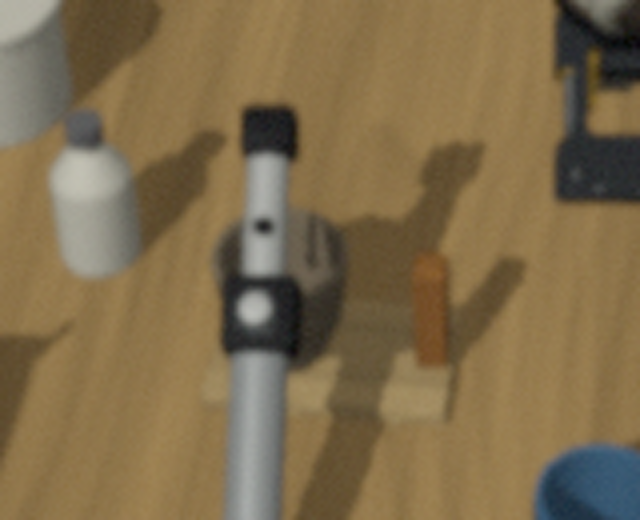

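View pics/s10.png

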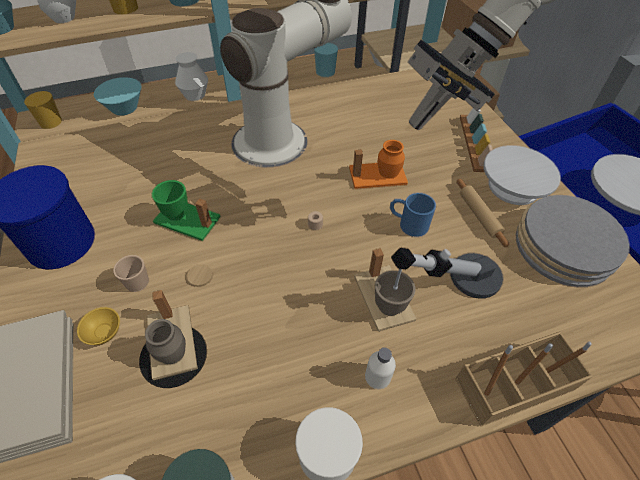

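The tube has stopped, the button stands proud again (crop (482,145)), and one hole still shows. The tip is at crop (227,313), near the middle of the rim. A numeric check comes before handing in.

```bash
python3 - <<'E'
from h import *
import pickle
np.set_printoptions(precision=4,suppress=True)
s=pickle.load(open("pics/scene.pkl","rb"));w=s
S=lambda u,v:(350+u/5-.4,225+v/5-.4)
t=plane(s,S(227,313),.090)[0]
# rim extremes: left 123, right 327; ellipse centre
r=plane(s,S(225,313),.094)[0]
print("tip",t,"rim",r,"d",np.linalg.norm((t-r)[:2]))
# jar rim in jar crop (scale 4, origin 130,285): rim ellipse centre (119,190)
j=plane(s,(130+119/4-.4,285+189/4-.4),.106)[0]
f=plane(s,[(130+92/4-.4,285+377/4-.4),(130+270/4-.4,285+332/4-.4)],.012)
print("jar rim",j,"front",f,"-> axis",f.mean(0)-[.045,0,0],"mat .609 -.362")
bot.job_done()
E
```

```text
tip [0.6456 0.1094 0.09  ] rim [0.6475 0.107  0.094 ] d 0.003068250862233609
jar rim [ 0.6093 -0.3616  0.106 ] front [[ 0.6536 -0.4056  0.012 ]
 [ 0.6568 -0.3171  0.012 ]] -> axis [ 0.6102 -0.3613  0.012 ] mat .609 -.362
the job is handed in; nothing more can be done
```

I finished the changeover and handed the job in at about 38 s of the 72 s allowed. The interface gives no verdict, so the results below are from my own last pictures.

- **What I did:** I slid the jar by its grip around the bowl and onto the mat. I then slid the bowl by its grip to the pointer's set place, pressed the button about 5.6 mm for roughly half a second, and let go. The tube sank on by itself and stopped at the next hole.
- **Jar:** its axis measures about 1 mm from the mat's middle; the limit is 43 mm.
- **Bowl:** its axis measures about 3 mm from the pointer tip seen from above; the limit is 15 mm.
- **Tube and button:** the tip moved about 41 mm level, matching one hole. Two pictures taken 0.8 s apart were identical, the button stood proud again, and one hole was still showing.
- **Other things:** I saw no bystander moved, by eye, in the last scene picture. The arm was clear of everything.
- **Disagreements:** the two-view grip heights came out about 4 to 5 mm above the stated 95 mm. Grip positions at that height differed by up to 7 mm between the scene and side cameras. The wrist picture settled the grasps.
- **Not measured:** the tip's height inside the bowl, because the boom hid the tip from the side camera. I inferred it from the level movement.

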